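# Fit the passed filter cell to the dust-extraction port

### The arm

A 6-joint arm with a two-finger parallel gripper is mounted at the origin on a cart in front of the work surface, level with it; the furniture and walls round the work are solid. World frame = base frame: x ahead of the robot, y to its left, z up, the work surface at z = 0. Lengths are in m, angles in rad, forces in N, time in s.
With the tool pointing down it reaches from about 0.4 to 0.825 m from the base axis. Payload 7 kg.
Tool frame: the origin (TCP) lies at the very end of the fingers, on their centre line; the grasp point (between the pads) lies 19 mm behind it (arm.grip_point_offset is the distance from the TCP to the grasp point, in m); z points along the fingers, y is the line along which they close (so a half turn about z gives the same grasp; the last joint's range is limited). The gripper opens to 88 mm and grips with 3 to 60 N. Pads are 19 mm wide; open, the fingers measure 130 mm over their backs; the gripper's body (78 mm by 193 mm) begins 47 mm behind the grasp point.
Start: joints at [1.395, 0.359, 0.012, 0, -1.224, -0.288], TCP at [0.302, 0.604, 0.187] pointing down, gripper open.
Joint ranges: [-3.07, 3.07], [-1.43, 2.12], [-1.02, 1.25], [-3.03, 1.67], [-3.05, -0], [-3.03, 3.03]. Speed limits (rad/s): [2.39, 2.39, 3.01, 3.14, 3.14, 3.14].

### API

Orientations are given as [roll, pitch, yaw] about the fixed x, y, z axes, in that order (R = Rz(yaw) Ry(pitch) Rx(roll)).
In Python, from station import arm, cams gives the robot as it stands.
- The arm moves only by the shell command python3 -m handwheel 'ROWS' [FORCE]. ROWS is JSON, a list that holds one entry, the list of rows, each a list of 7 numbers: the shift along the tool's x, y, z normalised to -1 to 1, where 1 is 0.08 m, then the turn, a rotation vector about the tool's x, y, z normalised to -1 to 1, where 1 is 0.5 rad, then the closure in counts, from 0 (fully open) to 255 (shut). In form: [[[x, y, z, wx, wy, wz, hand], ...]]. A call has 1 to 5 rows; each row is the pose to reach, as a shift and turn from the pose commanded when the call began, along the tool's axes at that moment; what a row does not reach only later rows make up. A row lasts 1/8 s, in which the tool goes at most 62.5 mm and 10.7 degrees, less where a joint would pass 70% of its speed; a pose out of reach is approached as far as the arm can. A call with a number of a shift or a turn outside -1 to 1 is refused whole. A call with a gripper value outside its range is refused whole. The fingers move at their own pace and stop on an object; FORCE is the grip in N (left out, the last holds). Time passes only in rows, so rows that repeat a pose let the fingers close. It gives the time, the measured TCP pose, the force, the opening and the grip force at its end, in the units of the state.
- arm.get_state(): the state, without advancing time (a new reading comes with each control period).
- cams.grab_frame(name): name is "side" or "top"; returns the picture (400x640x3 uint8, blue, green, red); there is no depth.
- cams.camera_info(name): a dict with "camera_matrix" (3x3 intrinsics, pixels), "R" (3x3) and "t" (3): a world point X has camera coordinates R X + t. Camera axes: x right, y down, z forward; pixel columns grow to the right and rows downward; lengths in m; the calibration is good to about 2 mm. A picture is of the moment at which its call begins. camera_info takes no time and is no camera call.
- arm.job_done(): hands the job in; it is judged then, once.
The state is a dict: "t": time; "q": joint angles; "qd": joint speeds; "joint_efforts": joint torques, N m; "eef_pos": TCP position; "ee_rot": TCP orientation; "force": force on the tool from outside, world axes, zero at the start; "moment": the same for the moment, N m; "width": finger opening in m; "gripper_force": force on a finger pad.
Only numpy, scipy, OpenCV 4.12 (cv2) and the standard library are available. Lean on these libraries where they do the work, as an engineer would, in place of code of your own. Each camera call takes 0.05 s, during which the arm holds its last target. There are 200 camera calls.

### The job

Two knurled filter cells stand on the worktop: first set the one with the red tag down upright in the red reject tray and let go of it. Then put the green-tagged cell over the post of the metal suction port, turn it under light pressure until the keyways hidden inside it drop over the port's cross pin, and push it fully home against the sprung seal. Finish while still gripping it and holding it pushed home - do not let go; leave the stapler and the other things around alone.

Things in the scene. Friction and masses are not known exactly. Their poses are not given: they have to be found in the camera images.
- green_cell: the passed filter cell: grey round collar with black knurling and a green tag, about 150 g, 50 mm tall. Origin: centre of its underside, z up. The upper 24 mm (26 to 50 mm above the origin) is a knurled rim 54 mm in diameter: grip it there from above, in any direction round it; the skirt below is 52 mm wide. The tag lies on the top face and over the rim, on the cell's own -x side
- green_bore (a point): end of the green cell's bore, on its axis, 26 mm above its underside; axes as the cell's. The blind bore opens below, 30 mm in diameter, 26 mm deep. Two straight keyways, 10.5 mm wide, out to 22 mm from the axis, run up the whole bore wall: one on the cell's own -x side, right under the tag, one opposite on +x; they cannot be seen from outside
- red_cell: the rejected filter cell: same shape, size, weight and frame as green_cell, but with a red tag
- port: metal suction port fixed to the worktop, flange 84 mm in diameter, black hose stub on its own +x side, yellow index mark on the flange on its own -x side. Origin: centre of its underside, on the worktop, z up. In the centre stands a steel post 26 mm in diameter crossed by a pin, and round its foot a black sprung seal ring. Port, post and pin are rigid and do not turn
- post_top (a point): centre of the post's chamfered top, 36 mm above the port's origin. A straight pin, 5 mm wide, goes across through the post and sticks out at both sides to 20 mm from the axis, its top 28 mm above the port's origin. One end points roughly at the yellow mark: up to 0.6 rad (35 degrees) to either side, different each time
- home (a point): where the centre of the cell's underside comes when fully home on the shoulder: 11.5 mm above the port's origin, on its axis. While the keyways are not over the pin, the cell rests on the pin, 28 mm above the port's origin; with them over it (about 0.13 rad of play either way) it drops freely to the seal ring, 16 mm above the port's origin, and must be pressed from there
- seal (a joint): travel of the black sprung seal ring round the foot of the post: 0 = up, 0.0045 = pressed down level with the shoulder (the cell fully home). It takes about 4 N to start it moving and about 8.5 N to press it level; let go, it lifts the cell again
- reject_tray: red open square tray, fixed, 112 x 112 mm, on four black feet 10 mm high that straddle the rail of the inspection board. Its floor is 14 mm and the rim of its 4 mm thick walls 26 mm above the worktop. Origin at its centre, at worktop level
- stapler: blue stapler, 22 x 98 x 28 mm, bystander, origin at the centre of its underside
- tape_roll: roll of brown tape, 92 mm in diameter, 48 mm high, lying flat, bystander, origin at the centre of its underside
- label_roll: white roll of labels, 64 mm in diameter, 40 mm high, bystander, origin at the centre of its underside
- measure_cup: clear measuring cup, 50 mm in diameter, 46 mm high, bystander, origin at the centre of its underside
Things that resemble listed ones, but are neither listed nor needed, are in the scene too. What is shaped like the port but turquoise is not meant.

How it is judged:
By the outcome, as a careful person would: the job done as asked, in the order asked, and still so for the second after the job is handed in, while the arm keeps its last pose, push and grip.
It also fails if it takes over 61 s, if anything falls off the work surface, if the arm or the gripper's body presses on something with over 40 N, if the wrist force passes 120 N, or if a joint passes its speed limit or range.

## Working session

There is one attempt and no reset: what is moved stays moved. The work goes in short steps, Python scripts to look and compute and a shell command to move; the robot and the scene stay as the last step left them, time stands still between calls to the robot, and variables do not carry over. Pictures are saved under pics/ and viewed, at most 10 in all, crops included, and the job is handed in when it is done.

```bash
ls; mkdir -p pics; python3 - <<'E'
from station import arm,cams
import cv2
for n in("top","side"):
    cv2.imwrite(f"pics/{n}0.png",cams.grab_frame(n)); i=cams.camera_info(n); print(n,i)
s=arm.get_state(); print(s, arm.grip_point_offset)
E
```

```text
pics
top {'camera_matrix': array([[395.22447039,   0.        , 323.02607308],
       [  0.        , 395.22447039, 192.86685277],
       [  0.        ,   0.        ,   1.        ]]), 'R': array([[-2.34722188e-02, -9.99724490e-01,  5.50628160e-06],
       [-9.99193146e-01,  2.34595640e-02, -3.25991706e-02],
       [ 3.25900600e-02, -7.70676705e-04, -9.99468506e-01]]), 't': array([0.01870757, 0.4899733 , 0.9714997 ])}
side {'camera_matrix': array([[420.859701  ,   0.        , 317.62420753],
       [  0.        , 420.859701  , 196.69270922],
       [  0.        ,   0.        ,   1.        ]]), 'R': array([[ 0.47770128, -0.87842028,  0.01339056],
       [-0.59108524, -0.33264473, -0.7348236 ],
       [ 0.64993825,  0.34311121, -0.67812607]]), 't': array([-0.26797482,  0.34796033,  0.93643119])}
{'t': 0.1, 'q': array([ 1.39508871e+00,  3.59275873e-01,  1.11684617e-02, -3.25451762e-04,
       -1.22408278e+00, -2.88094273e-01]), 'qd': array([ 6.25971519e-05,  1.19621968e-03,  2.54751298e-03,  1.57987115e-03,
       -1.51916723e-04, -3.33656734e-04]), 'joint_efforts': array([-9.62793092e-04, -5.84160590e+01,  2.93751991e+01,  7.01553985e+00,
        1.02136118e-02, -5.91985963e-05]), 'eef_pos': array([0.30176896, 0.60324729, 0.18584666]), 'ee_rot': array([ 3.14016930e+00, -1.02713816e-04, -4.63912625e-01]), 'force': array([0.28703777, 0.14297654, 0.03100572]), 'moment': array([ 0.03928481, -0.03702016, -0.00358417]), 'gripper_force': 0.0, 'width': 0.08750133307759402} 0.0188
```

View pics/top0.png

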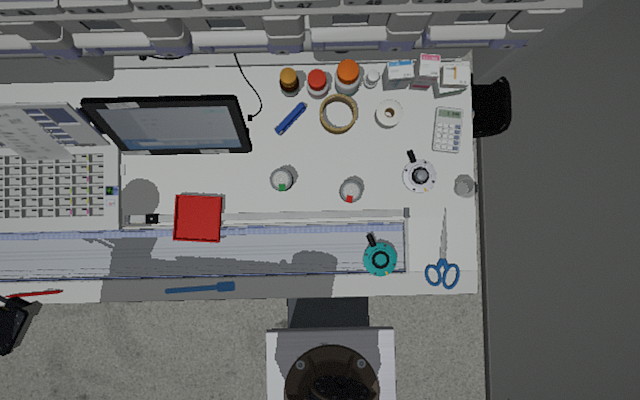

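View pics/side0.png

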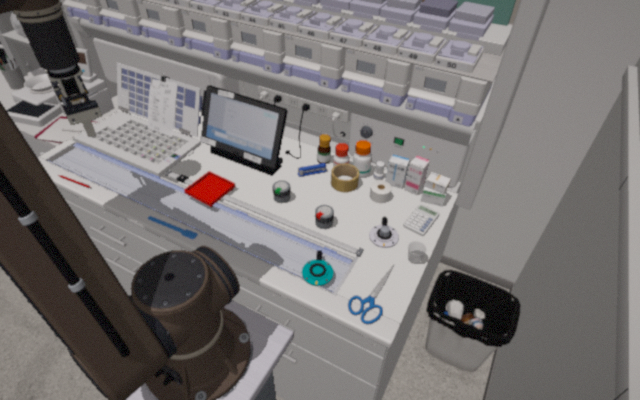

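Top view candidates:
- **Green cell:** (282,180). There is no other green-tagged object.
- **Red cell:** (350,190). The lookalike is the red bottle cap at (317,80).
- **Port:** metal at (420,176). The lookalike is the turquoise one at (380,258).
- **Reject tray:** (198,218).

I choose by tag and metal colour, and check in one close crop.

```bash
cat > h.py <<'E'
import numpy as np,cv2
from station import arm,cams
def ray(n,px):
    i=cams.camera_info(n); d=i["R"].T@np.linalg.solve(i["camera_matrix"],[px[0],px[1],1.]); return -i["R"].T@i["t"],d
def onz(n,px,z):
    o,d=ray(n,px); return o+d*(z-o[2])/d[2]
def proj(n,X):
    i=cams.camera_info(n); p=i["camera_matrix"]@(i["R"]@np.array(X)+i["t"]); return p[:2]/p[2]
def blobs(img,lo,hi,amin=8):
    m=cv2.inRange(cv2.cvtColor(img,cv2.COLOR_BGR2HSV),lo,hi)
    k,_,st,c=cv2.connectedComponentsWithStats(m)
    return [(c[j].round(2),st[j]) for j in range(1,k) if st[j][4]>=amin],m
E
python3 - <<'E'
from h import *
t=cv2.imread("pics/top0.png"); s=cv2.imread("pics/side0.png")
a=cv2.resize(t[150:210,262:452],None,fx=4,fy=4,interpolation=cv2.INTER_CUBIC)
b=cv2.resize(s[165:255,260:450],None,fx=4,fy=4,interpolation=cv2.INTER_CUBIC)[:350]
cv2.imwrite("pics/c0.png",np.vstack([a,b]))
for nm,im in(("top",t),("side",s)):
  for col,lo,hi in(("green",(50,100,40),(85,255,255)),("red",(0,150,80),(6,255,255)),("yel",(22,100,90),(35,255,255))):
    for c,st in blobs(im,lo,hi,3)[0]: print(nm,col,c,st, onz(nm,c,.05).round(3),onz(nm,c,.012).round(3))
E
```

```text
top green [281.59 187.22] [279 184   7   7  41] [0.505 0.105 0.05 ] [0.506 0.109 0.012]
top green [109.23 189.81] [107 187   6   7  26] [0.508 0.514 0.05 ] [0.51  0.535 0.012]
top red [316.33  78.9 ] [308  70  18  21 283] [0.762 0.017 0.05 ] [0.775 0.017 0.012]
top red [197.49 217.73] [ 173  195   49   47 1961] [0.437 0.306 0.05 ] [0.436 0.318 0.012]
top red [348.83 198.83] [346 196   6   7  35] [ 0.473 -0.054  0.05 ] [ 0.474 -0.056  0.012]
top red [ 52.33 291.89] [ 45 291  17   3  27] [0.271 0.649 0.05 ] [0.263 0.675 0.012]
top red [ 21.37 294.7 ] [ 10 293  23   5  46] [0.266 0.722 0.05 ] [0.258 0.751 0.012]
top red [ 38.91 293.  ] [ 34 292  10   3  22] [0.269 0.681 0.05 ] [0.261 0.708 0.012]
top red [  7. 296.] [  6 296   3   1   3] [0.264 0.756 0.05 ] [0.256 0.786 0.012]
top yel [338.67  94.33] [338  94   2   2   3] [ 0.724 -0.036  0.05 ] [ 0.734 -0.037  0.012]
top yel [342.5   94.75] [341  94   4   2   4] [ 0.723 -0.045  0.05 ] [ 0.733 -0.047  0.012]
top yel [ 87.4 168. ] [ 87 167   2   3   5] [0.561 0.566 0.05 ] [0.565 0.588 0.012]
top yel [424.67 189.  ] [424 188   2   3   3] [
[... 237 characters left out ...]
] [385 271   3   4   7] [ 0.297 -0.137  0.05 ] [ 0.291 -0.143  0.012]
side green [398.58 141.03] [395 138   8   7  38] [ 0.922 -0.123  0.05 ] [ 0.976 -0.108  0.012]
side green [362.5 172. ] [361 172   4   1   4] [ 0.705 -0.083  0.05 ] [ 0.749 -0.066  0.012]
side green [277.34 190.79] [275 188   6   7  29] [0.498 0.104 0.05 ] [0.533 0.129 0.012]
side red [341.42 149.5 ] [336 144  12  13 125] [0.78  0.028 0.05 ] [0.827 0.05  0.012]
side red [209.51 188.32] [186 172  48  34 892] [0.407 0.287 0.05 ] [0.438 0.32  0.012]
side red [ 82.5  184.12] [ 79 183   8   3   8] [0.235 0.633 0.05 ] [0.258 0.681 0.012]
side red [318.5  215.17] [316 213   6   6  24] [ 0.468 -0.053  0.05 ] [ 0.501 -0.035  0.012]
```

View pics/c0.png

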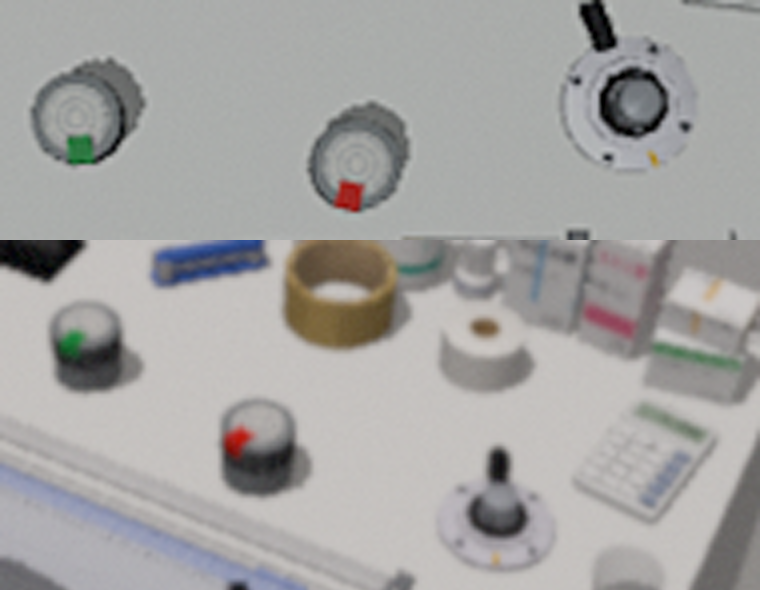

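The crop shows the green cell (top centre near px 281,179), the red cell (near 351,190.5), and the metal port with its yellow mark at (425,189) and hose upward. All match the descriptions. Next I measure their positions.

```bash
python3 - <<'E'
from h import *
t=cv2.imread("pics/top0.png"); F=6
g=cv2.cvtColor(t,cv2.COLOR_BGR2GRAY)
def circ(c,w,rmin,rmax,z):
    x0,y0=int(c[0]-w),int(c[1]-w)
    a=cv2.GaussianBlur(cv2.resize(g[y0:y0+2*w,x0:x0+2*w],None,fx=F,fy=F,interpolation=cv2.INTER_CUBIC),(0,0),3)
    h=cv2.HoughCircles(a,cv2.HOUGH_GRADIENT_ALT,1.5,10,param1=60,param2=.6,minRadius=int(rmin*F),maxRadius=int(rmax*F))
    for u,v,r in ([] if h is None else h[0][:4]):
        p=(x0+(u+.5)/F-.5,y0+(v+.5)/F-.5); print(np.round(p,2),round(r/F,2),"px; m",onz("top",p,z).round(4),"r mm",round(r/F*(0.96-z)/395*1000,1))
for n,c,w,a,b,z in(("green",(281,179),20,9,14,.05),("red",(351,190.5),20,9,14,.05),("flange",(419,176),25,14,20,.010),("post",(420.6,174),14,3,8,.036)):
    print(n); circ(c,w,a,b,z)
gc=onz("top",(281.1,178.9),.05);rc=onz("top",(351.1,190.4),.05); print("rings",gc,rc)
for n,c,tp in(("g",gc,onz("top",(281.6,187.2),.05)),("r",rc,onz("top",(348.8,198.8),.05))):
    d=c-tp; print(n,"yaw",np.arctan2(d[1],d[0]),np.linalg.norm(d))
# tray corners
b,m=blobs(t,(0,150,80),(6,255,255),500); 
ct=max(cv2.findContours(m,0,2)[0],key=cv2.contourArea); r=cv2.minAreaRect(ct); print("tray",r,[onz("top",p,.026).round(3) for p in cv2.boxPoints(r)],onz("top",r[0],.026))
E
```

```text
green
[281.58 179.33] 11.86 px; m [0.5234 0.1049 0.05  ] r mm 27.3
[281.58 179.33] 9.81 px; m [0.5234 0.1049 0.05  ] r mm 22.6
red
flange
[419.08 175.08] 16.98 px; m [ 0.5287 -0.2317  0.01  ] r mm 40.8
post
[421.08 175.08] 7.34 px; m [ 0.5267 -0.2301  0.036 ] r mm 17.2
[421.08 175.08] 5.65 px; m [ 0.5267 -0.2301  0.036 ] r mm 13.2
rings [0.52441987 0.10598916 0.05      ] [ 0.49319816 -0.05948865  0.05      ]
g yaw 0.04003777499569734 0.019769491766438954
r yaw -0.29269940598701705 0.020674052385873526
tray ((196.73678588867188, 218.07980346679688), (45.71141815185547, 45.647037506103516), 3.6913859844207764) [array([0.385, 0.375, 0.026]), array([0.496, 0.366, 0.026]), array([0.486, 0.255, 0.026]), array([0.376, 0.264, 0.026])] [0.43566229 0.31515547 0.026     ]
```

```bash
python3 - <<'E'
from h import *
t=np.mean([cams.grab_frame("top").astype(float) for _ in range(4)],0);s=np.mean([cams.grab_frame("side").astype(float) for _ in range(4)],0)
f=lambda a:cv2.resize(np.clip((a-20)*1.6,0,255).astype(np.uint8),None,fx=9,fy=9,interpolation=cv2.INTER_CUBIC)
cv2.imwrite("pics/port.png",np.hstack([f(t[145:205,400:444]),f(s[208:268,362:406])])[:600])
f=onz("top",(419.1,175.1),.010);y=onz("top",(425.0,189.2),.010);d=f-y;print("port yaw",np.arctan2(d[1],d[0]),np.linalg.norm(d))
E
```

```text
port yaw 0.3653491328246973 0.0377722256285973
```

View pics/port.png

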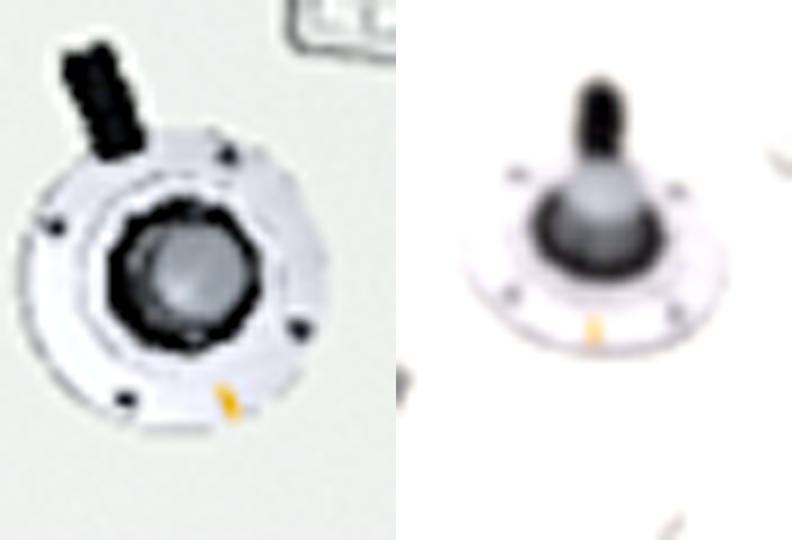

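The metal port (left panel) has faint lighter spots at (187,205) and (190,335) on the black seal. These are likely the pin ends, which puts the pin yaw near 0. The hose is at upper left, the yellow mark at (228,402), and the port yaw is about 0.37. I now move with tool yaw 0, towards the red cell.

```bash
python3 -m handwheel '[[[0.25,0.3,0,0,0,-0.3,0],[0.5,0.6,0,0,0,-0.6,0],[0.75,0.95,0,0,0,-0.928,0],[0.75,0.95,0,0,0,-0.928,0]]]'
python3 -m handwheel '[[[0.15,0.5,0,0,0,0,0],[0.34,1,0,0,0,0,0]]]'
```

```text
t: 1.0
eef_pos: [0.322, 0.5072, 0.1875]
ee_rot: [-3.141, -0.0, 0.0]
force: [-0.4, 1.3, 0.5]
width: 0.0874
gripper_force: 0.0
t: 1.25
eef_pos: [0.3489, 0.4288, 0.1866]
ee_rot: [-3.141, -0.0, -0.001]
force: [0.2, -0.0, 0.1]
width: 0.0878
gripper_force: 0.0
```

```bash
(python3 -m handwheel '[[[0.15,0.5,0,0,0,0,0],[0.3,1,0,0,0,0,0]]]' && python3 -m handwheel '[[[0.15,0.5,0,0,0,0,0],[0.3,1,0,0,0,0,0]]]' &&
python3 -m handwheel '[[[0.15,0.5,0,0,0,0,0],[0.3,1,0,0,0,0,0]]]' &&
python3 -m handwheel '[[[0.15,0.5,0,0,0,0,0],[0.3,1,0,0,0,0,0]]]' &&
python3 -m handwheel '[[[0.15,0.5,0,0,0,0,0],[0.3,1,0,0,0,0,0]]]' &&
python3 -m handwheel '[[[0.15,0.5,0,0,0,0,0],[0.3,1,0.4,0,0,0,0],[0.3,1,0.8,0,0,0,0],[0.3,1,0.8,0,0,0,0]]]') | tail -6
python3 - <<'E'
from h import *
t=cams.grab_frame("top");s=cams.grab_frame("side");f=lambda a:cv2.resize(a,None,fx=4,fy=4)
cv2.imwrite("pics/r1.png",np.hstack([f(t[130:250,300:400]),f(s[150:270,270:370])]))
st=arm.get_state();print(st["eef_pos"],st["q"])
E
```

```text
t: 3.0
eef_pos: [0.4916, -0.0517, 0.1207]
ee_rot: [3.141, 0.005, -0.002]
force: [-0.5, 0.2, -0.2]
width: 0.0878
gripper_force: 0.0
[ 0.49381709 -0.0507526   0.12356893] [ 2.94802466e-01  1.17069880e-01 -4.65045061e-01  6.93774480e-04
 -9.88251127e-01  1.27582061e+00]
```

View pics/r1.png

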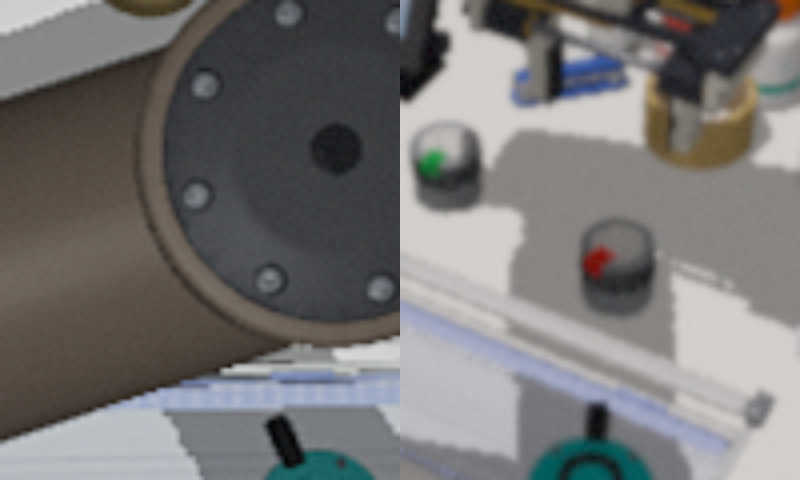

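The side view shows the fingers above the red cell, with open space around it. I descend and grip.

```bash
(python3 -m handwheel '[[[0,0.1,0.3,0,0,0,0],[0,0.1,0.7,0,0,0,0],[0,0.1,1,0,0,0,0]]]' && python3 -m handwheel '[[[0,0,0.24,0,0,0,0],[0,0,0.24,0,0,0,0]]]' && python3 -m handwheel '[[[0,0,0,0,0,0,255],[0,0,0,0,0,0,255],[0,0,0,0,0,0,255],[0,0,0,0,0,0,255]]]' 25); python3 -m handwheel '[[[0,0,0,0,0,0,255],[0,0,0,0,0,0,255]]]' 25
```

```text
t: 3.48
eef_pos: [0.4944, -0.0581, 0.0436]
ee_rot: [-3.141, -0.003, 0.001]
force: [-0.2, -0.8, -0.0]
width: 0.0878
gripper_force: 0.0
t: 3.72
eef_pos: [0.4934, -0.0584, 0.0239]
ee_rot: [3.141, 0.0, 0.001]
force: [-0.6, -0.1, 0.4]
width: 0.0877
gripper_force: 0.0
t: 4.22
eef_pos: [0.4932, -0.0591, 0.0238]
ee_rot: [-3.141, -0.001, 0.0]
force: [-0.7, 0.1, -1.1]
width: 0.053
gripper_force: 0.0
t: 4.47
eef_pos: [0.4929, -0.0591, 0.0234]
ee_rot: [3.142, 0.0, 0.0]
force: [-0.1, -0.6, -0.4]
width: 0.0329
gripper_force: 0.0
```

```bash
python3 - <<'E'
from h import *
s=cams.grab_frame("side");f=lambda a:cv2.resize(a,None,fx=4,fy=4)
p=proj("side",arm.get_state()["eef_pos"]).round().astype(int);print(p, proj("side",[.4925,-.0595,.05]))
s=s.copy();cv2.circle(s,p,1,(255,0,255),-1)
cv2.imwrite("pics/r2.png",f(s[140:270,240:400]))
for c,st in blobs(s,(0,150,80),(6,255,255),5)[0]: print(c,st)
E
```

```text
[324 217] [324.7056975  210.66134838]
[345.85 149.04] [345 145   3  10  26]
[209.53 188.39] [186 172  48  34 893]
[318.65 215.09] [316 212   6   7  23]
```

View pics/r2.png

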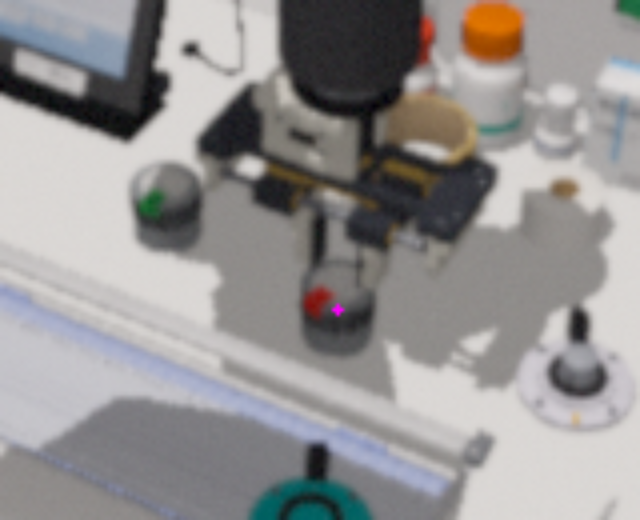

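```bash
python3 - <<'E'
from h import *
s=cv2.imread("pics/side0.png")
p=proj("side",[.3018,.6032,.186]);q=proj("side",[.3018,.6032,.286]);print(p,q, proj("side",[.4936,-.0508,.1236]))
for a in (p,q): cv2.circle(s,tuple(a.round().astype(int)),1,(255,0,255),-1)
a=cv2.resize(s[60:160,20:140],None,fx=3.2,fy=5)
s2=cams.grab_frame("side").copy()
for z in(.0237,.05,.07):
  for dy in(-.0165,.0165): cv2.circle(s2,tuple(proj("side",[.493,-.059+dy,z]).round().astype(int)),0,(255,0,255),-1)
b=cv2.resize(s2[170:235,300:352],None,fx=7.5,fy=7.7)
cv2.imwrite("pics/d.png",np.hstack([a,b]))
E
```

```text
[ 91.77072791 138.50783269] [ 78.89353036 108.06846849] [322.75659148 190.2395495 ]
```

View pics/d.png

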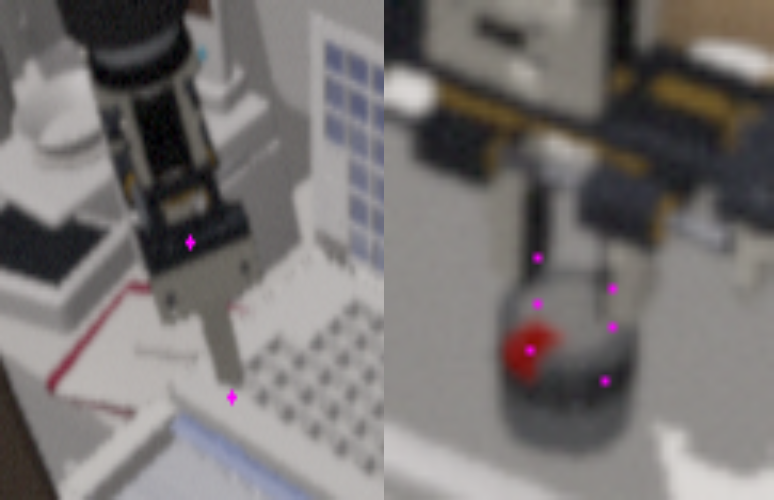

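```bash
python3 - <<'E'
from h import *
P=np.array([.3018,.6032,.186]);a=np.array([-.447,-.894,0])
for sgn in(1,-1): 
  for o in(.044,.055):
    for dz in (0,.036): p=proj("side",P+sgn*o*a+[0,0,dz]);print(sgn,o,dz,p.round(1),"crop",((p-[20,60])*[3.2,5]).round())
s=arm.get_state();print(s["q"],s["eef_pos"])
img=cv2.imread("pics/side0.png");cv2.imwrite("pics/e.png",cv2.resize(img[90:160,50:140],None,fx=8,fy=8))
E
```

```text
1 0.044 0 [ 95.7 146. ] crop [242. 430.]
1 0.044 0.036 [ 91.2 135.3] crop [228. 377.]
1 0.055 0 [ 96.7 147.9] crop [245. 440.]
1 0.055 0.036 [ 92.2 137.2] crop [231. 386.]
-1 0.044 0 [ 88.  131.4] crop [218. 357.]
-1 0.044 0.036 [ 83.6 120.9] crop [203. 304.]
-1 0.055 0 [ 87.1 129.6] crop [215. 348.]
-1 0.055 0.036 [ 82.7 119.2] crop [201. 296.]
[ 2.77272736e-01  2.42345824e-01 -5.85596020e-01  1.42580608e-05
 -7.42990552e-01  1.29365652e+00] [ 0.49290752 -0.05913742  0.0234204 ]
```

View pics/e.png

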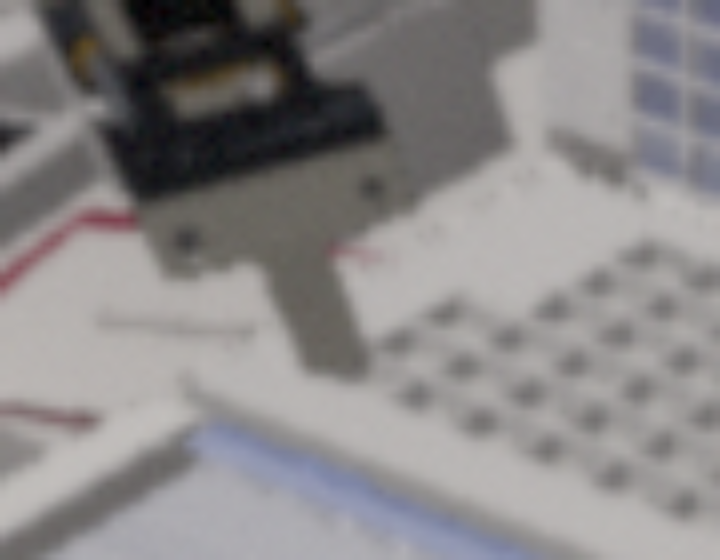

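The fingertips show about 10 px higher than the reported TCP at every pose, and the fingers closed without touching. So they really end roughly 36 mm above the reported TCP, or are displaced along the camera ray. I'll open and feel downward gently to find out which.

```bash
(python3 -m handwheel '[[[0,0,0,0,0,0,0],[0,0,0,0,0,0,0],[0,0,0,0,0,0,0],[0,0,0,0,0,0,0]]]' ; python3 -m handwheel '[[[0,0,0.13,0,0,0,0],[0,0,0.13,0,0,0,0]]]'; python3 -m handwheel '[[[0,0,0.12,0,0,0,0],[0,0,0.12,0,0,0,0]]]')|egrep 'pos|for|wid'
python3 - <<'E'
from h import *
s=cams.grab_frame("side")
cv2.imwrite("pics/f.png",cv2.resize(s[160:250,270:390],None,fx=6,fy=6))
for z in(0.004,.04):
  for dy in(-.0435,.0435): print(z,dy,(proj("side",[.493,-.059+dy,z])-[270,160])*6)
t=cv2.imread("pics/top0.png");print(proj("top",[.302,.604,.25]),proj("top",[.302,.604,.35]))
E
```

```text
eef_pos: [0.4929, -0.0591, 0.0235]
force: [1.5, 0.1, -0.1]
width: 0.0597
gripper_force: 0.0
eef_pos: [0.492, -0.0593, 0.012]
force: [-0.4, -0.6, 0.3]
width: 0.0797
gripper_force: 0.0
eef_pos: [0.4922, -0.0593, 0.0025]
force: [-0.2, 0.1, 0.1]
width: 0.0875
gripper_force: 0.0
0.004 -0.0435 [405.11540902 401.85642352]
0.004 0.0435 [247.73296616 338.99533785]
0.04 -0.0435 [408.5739363  349.64970729]
0.04 0.0435 [247.96924562 286.80806534]
[  2.8424907  297.88209675] [-47.8674252  312.47264022]
```

View pics/f.png

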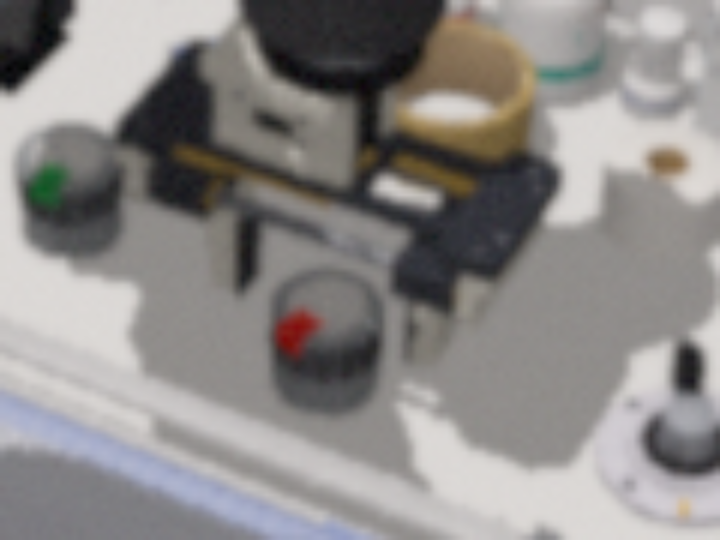

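```bash
(python3 -m handwheel '[[[0,0,0.05,0,0,0,0],[0,0,0.05,0,0,0,0]]]'; python3 -m handwheel '[[[0,0,0.04,0,0,0,0],[0,0,0.04,0,0,0,0]]]')|egrep 'pos|for|wid|^t'
```

```text
t: 5.88
eef_pos: [0.4928, -0.0591, -0.0007]
force: [0.1, 0.5, -0.2]
width: 0.0875
gripper_force: 0.0
t: 6.12
eef_pos: [0.4928, -0.0591, -0.0039]
force: [0.8, -0.5, -0.1]
width: 0.0881
gripper_force: 0.0
```

No contact below z=0, so the tips really are about 36 mm above the reported z, with the lateral position correct. I lower by that amount and grip.

```bash
(python3 -m handwheel '[[[0,0,0.07,0,0,0,0],[0,0,0.15,0,0,0,0],[0,0,0.15,0,0,0,0]]]'; python3 -m handwheel '[[[0,0,0,0,0,0,255],[0,0,0,0,0,0,255],[0,0,0,0,0,0,255],[0,0,0,0,0,0,255],[0,0,0,0,0,0,255]]]' 25)|egrep 'pos|for|wid|^t'
```

```text
t: 6.5
eef_pos: [0.4923, -0.0593, -0.0165]
force: [0.2, -0.4, -0.8]
width: 0.0874
gripper_force: 0.0
t: 7.12
eef_pos: [0.4931, -0.0591, -0.0156]
force: [-1.3, -0.1, 0.8]
width: 0.053
gripper_force: 25.0
```

```bash
(python3 -m handwheel '[[[0,0,-0.4,0,0,0,255],[0,0,-0.8,0,0,0,255],[0,0,-1,0,0,0,255]]]' && python3 -m handwheel '[[[-0.07,-0.4,-0.1,0,0,0,255],[-0.145,-0.935,-0.1,0,0,0,255]]]' &&
python3 -m handwheel '[[[-0.07,-0.46,0,0,0,0,255],[-0.145,-0.935,0,0,0,0,255]]]' &&
python3 -m handwheel '[[[-0.07,-0.46,0,0,0,0,255],[-0.145,-0.935,0,0,0,0,255]]]' &&
python3 -m handwheel '[[[-0.07,-0.46,0,0,0,0,255],[-0.145,-0.935,0,0,0,0,255]]]' &&
python3 -m handwheel '[[[-0.07,-0.46,0,0,0,0,255],[-0.145,-0.935,0,0,0,0,255],[-0.145,-0.935,0,0,0,0,255]]]') |egrep 'pos|for|wid|^t'
```

```text
t: 7.5
eef_pos: [0.4935, -0.059, 0.0658]
force: [0.1, -0.4, -1.9]
width: 0.0532
gripper_force: 25.0
t: 7.75
eef_pos: [0.4813, 0.016, 0.0728]
force: [0.5, -0.1, -1.1]
width: 0.053
gripper_force: 25.0
t: 8.0
eef_pos: [0.4691, 0.0915, 0.0721]
force: [0.8, -0.0, -1.9]
width: 0.0531
gripper_force: 25.0
t: 8.25
eef_pos: [0.4574, 0.1663, 0.0721]
force: [0.9, 0.2, -1.2]
width: 0.053
gripper_force: 25.0
t: 8.5
eef_pos: [0.4458, 0.241, 0.072]
force: [-0.4, 0.6, -1.8]
width: 0.053
gripper_force: 25.0
t: 8.88
eef_pos: [0.4344, 0.317, 0.0719]
force: [-1.2, -1.4, -2.7]
width: 0.0529
gripper_force: 25.0
```

```bash
(python3 -m handwheel '[[[0,0.02,0.35,0,0,0,255],[0,0.02,0.7,0,0,0,255],[0,0.02,0.88,0,0,0,255],[0,0.02,0.9,0,0,0,255]]]' && python3 -m handwheel '[[[0,0,0.02,0,0,0,255],[0,0,0.03,0,0,0,255]]]') |egrep 'pos|for|wid|^t'
```

```text
t: 9.38
eef_pos: [0.4345, 0.3123, -0.0005]
force: [-0.2, 0.1, -1.2]
width: 0.0531
gripper_force: 25.0
t: 9.62
eef_pos: [0.4353, 0.3137, -0.0013]
force: [-0.4, -0.7, -1.4]
width: 0.0532
gripper_force: 25.0
```

```bash
(python3 -m handwheel '[[[0,0,0.01,0,0,0,255],[0,0,0.02,0,0,0,255]]]'; python3 -m handwheel '[[[0,0,0.01,0,0,0,255],[0,0,0.02,0,0,0,255]]]') |egrep 'pos|for|^t'
```

```text
t: 9.88
eef_pos: [0.4354, 0.3138, -0.0017]
force: [-7.4, -3.5, 20.3]
gripper_force: 25.0
t: 10.12
eef_pos: [0.4355, 0.3139, -0.0018]
force: [-12.3, -6.2, 37.1]
gripper_force: 25.0
```

```bash
(python3 -m handwheel '[[[0,0,-0.03,0,0,0,255],[0,0,-0.03,0,0,0,0],[0,0,-0.03,0,0,0,0],[0,0,-0.03,0,0,0,0],[0,0,-0.03,0,0,0,0]]]'; python3 -m handwheel '[[[0,0,-0.1,0,0,0,0],[0,0,-0.4,0,0,0,0],[0,0,-0.8,0,0,0,0],[0,0,-1,0,0,0,0]]]'
python3 -m handwheel '[[[0.18,0.45,0,0,0,0,0],[0.37,0.9,0,0,0,0,0]]]'
python3 -m handwheel '[[[0.18,0.45,0,0,0,0,0],[0.37,0.9,0,0,0,0,0]]]'
python3 -m handwheel '[[[0.18,0.4,0,0,0,0,0],[0.36,0.81,0,0,0,0,0],[0.36,0.81,0,0,0,0,0]]]') |egrep 'pos|for|wid|^t'
python3 - <<'E'
from h import *
s=cams.grab_frame("side"); t=cams.grab_frame("top")
for im,n in((s,"side"),(t,"top")):
  for c,st in blobs(im,(0,150,80),(6,255,255),15)[0]+blobs(im,(50,100,40),(85,255,255),15)[0]: print(n,c,st)
cv2.imwrite("pics/g1.png",np.hstack([cv2.resize(s[150:240,180:310],None,fx=4,fy=4)]))
print(arm.get_state()["eef_pos"])
E
```

```text
t: 10.75
eef_pos: [0.4348, 0.3132, -0.0032]
force: [0.2, 0.4, 0.5]
width: 0.0855
gripper_force: 0.0
t: 11.25
eef_pos: [0.4355, 0.314, 0.0792]
force: [0.0, -0.1, 0.2]
width: 0.0878
gripper_force: 0.0
t: 11.5
eef_pos: [0.4645, 0.2408, 0.0773]
force: [0.3, -0.7, -0.2]
width: 0.0873
gripper_force: 0.0
t: 11.75
eef_pos: [0.4942, 0.1681, 0.0771]
force: [0.8, 0.3, 0.3]
width: 0.0879
gripper_force: 0.0
t: 12.12
eef_pos: [0.5232, 0.1026, 0.0768]
force: [-1.0, -0.4, 0.1]
width: 0.0879
gripper_force: 0.0
side [341.38 149.59] [336 144  12  12 120]
side [209.18 190.74] [186 177  48  29 577]
side [398.58 141.03] [395 138   8   7  38]
side [277.29 190.68] [275 188   6   6  28]
top [316.61  79.55] [308  70  18  21 307]
top [207.42 232.62] [185 217  35  25 432]
top [ 32.14 293.69] [  6 291  51   6 100]
top [109.   189.75] [107 187   5   7  28]
[0.52277782 0.10413455 0.07689547]
```

View pics/g1.png

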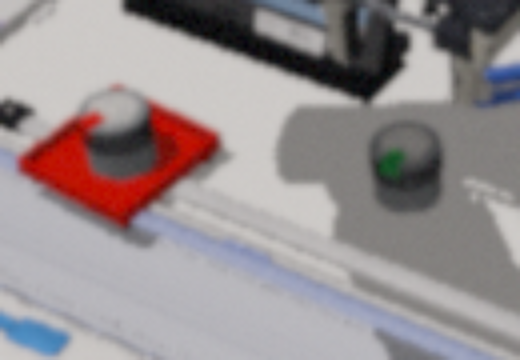

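The red cell stands upright in the tray. For a precise fit I centre the green cell in both directions: a light squeeze at −90° first, then back to yaw 0 for the real grip.

```bash
(python3 -m handwheel '[[[0,0,0,0,0,0.35,0],[0,0,0.1,0,0,0.7,0],[0,0,0.2,0,0,1,0]]]' 
python3 -m handwheel '[[[0,0,0,0,0,0.35,0],[0,0,0,0,0,0.7,0],[0,0,0,0,0,1,0]]]'
python3 -m handwheel '[[[0,0,0,0,0,0.35,0],[0,0,0,0,0,0.7,0],[0,0,0,0,0,1,0]]]'
python3 -m handwheel '[[[0,0,0,0,0,0.142,0],[0,0,0.3,0,0,0.142,0],[0,0,0.6,0,0,0.142,0],[0,0,0.92,0,0,0.142,0],[0,0,0.92,0,0,0.142,0]]]'
python3 -m handwheel '[[[0,0,0,0,0,0,255],[0,0,0,0,0,0,255],[0,0,0,0,0,0,255],[0,0,0,0,0,0,255],[0,0,0,0,0,0,255]]]' 4 )|egrep 'pos|rot|for|wid|^t'; python3 -c "
from h import *;print(arm.get_state()['q'])"
```

```text
t: 12.6
eef_pos: [0.5226, 0.1055, 0.061]
ee_rot: [-3.141, -0.0, -0.504]
force: [0.8, -0.4, 0.2]
width: 0.0875
gripper_force: 0.0
t: 12.98
eef_pos: [0.5225, 0.1055, 0.061]
ee_rot: [3.142, 0.0, -1.004]
force: [0.9, 0.3, -0.5]
width: 0.0877
gripper_force: 0.0
t: 13.35
eef_pos: [0.5225, 0.1055, 0.0611]
ee_rot: [3.142, 0.0, -1.504]
force: [-0.1, -0.6, 0.2]
width: 0.0879
gripper_force: 0.0
t: 13.98
eef_pos: [0.5212, 0.1045, -0.014]
ee_rot: [3.138, -0.002, -1.57]
force: [-1.0, -0.9, 0.3]
width: 0.0877
gripper_force: 0.0
t: 14.6
eef_pos: [0.5232, 0.1046, -0.0121]
ee_rot: [-3.141, 0.0, -1.571]
force: [-0.3, 0.7, 4.4]
width: 0.054
gripper_force: 4.0
[ 5.65129997e-01  3.46079062e-01 -5.39225524e-01  1.50619014e-04
 -6.84751566e-01 -5.65151155e-01]
```

```bash
(python3 -m handwheel '[[[0,0,0,0,0,0,0],[0,0,0,0,0,0,0],[0,0,0,0,0,0,0],[0,0,0,0,0,0,0]]]' 
python3 -m handwheel '[[[0,0,0,0,0,-0.35,0],[0,0,0,0,0,-0.7,0],[0,0,0,0,0,-1,0]]]'
python3 -m handwheel '[[[0,0,0,0,0,-0.35,0],[0,0,0,0,0,-0.7,0],[0,0,0,0,0,-1,0]]]'
python3 -m handwheel '[[[0,0,0,0,0,-0.35,0],[0,0,0,0,0,-0.7,0],[0,0,0,0,0,-1,0]]]'
python3 -m handwheel '[[[0,0,0,0,0,-0.142,0],[0,0,0,0,0,-0.142,0]]]'
python3 -m handwheel '[[[0,0,0,0,0,0,255],[0,0,0,0,0,0,255],[0,0,0,0,0,0,255],[0,0,0,0,0,0,255],[0,0,0,0,0,0,255]]]' 40 )|egrep 'pos|rot|for|wid|^t'; python3 - <<'E'
from h import *
s=arm.get_state();print(s["eef_pos"])
im=cams.grab_frame("side")
for c,st in blobs(im,(50,100,40),(85,255,255),15)[0]: print(c,st)
E
```

```text
t: 15.1
eef_pos: [0.5228, 0.1044, -0.0127]
ee_rot: [3.141, -0.0, -1.571]
force: [0.8, 0.0, 0.5]
width: 0.0856
gripper_force: 0.0
t: 15.48
eef_pos: [0.5229, 0.1045, -0.0126]
ee_rot: [3.141, 0.0, -1.066]
force: [-0.2, -0.5, 0.3]
width: 0.0876
gripper_force: 0.0
t: 15.85
eef_pos: [0.5229, 0.1045, -0.0126]
ee_rot: [3.141, 0.0, -0.566]
force: [-0.3, -0.1, -0.5]
width: 0.0875
gripper_force: 0.0
t: 16.23
eef_pos: [0.5229, 0.1045, -0.0126]
ee_rot: [3.142, 0.0, -0.065]
force: [-0.3, -0.4, -0.7]
width: 0.0876
gripper_force: 0.0
t: 16.48
eef_pos: [0.5229, 0.1045, -0.0126]
ee_rot: [3.142, 0.0, -0.0]
force: [0.0, -0.7, -0.8]
width: 0.0875
gripper_force: 0.0
t: 17.1
eef_pos: [0.523, 0.1046, -0.0125]
ee_rot: [-3.141, -0.0, 0.0]
force: [0.3, 0.1, -0.1]
width: 0.0527
gripper_force: 40.0
[ 0.5230168   0.10461752 -0.01250315]
[398.49 140.97] [395 138   8   7  37]
[278.39 191.43] [276 188   6   7  28]
```

```bash
python3 - <<'E'
from h import *
for n,px,z in(("top",(418.8,175.7),.008),("top",(419.08,175.08),.008),("top",(421.4,174.5),.036),("top",(421.08,175.08),.036),("side",(384.4,235.5),.008),("side",(385.1,226.9),.036)): print(n,px,z,onz(n,px,z).round(4))
t=cv2.imread("pics/top0.png")
# flange: 4 black screw holes + flange mask
hsv=cv2.cvtColor(t,cv2.COLOR_BGR2HSV)[150:202,396:444]; g=hsv[...,2]
F=8;G=cv2.resize(cv2.cvtColor(t,cv2.COLOR_BGR2GRAY)[145:206,394:446],None,fx=F,fy=F,interpolation=cv2.INTER_CUBIC)
_,m=cv2.threshold(G,0,255,0),None
bgv=np.median(G);print("bg",bgv)
mask=(G>bgv+8).astype(np.uint8)*255
mask=cv2.morphologyEx(mask,cv2.MORPH_OPEN,np.ones((9,9)))
c=max(cv2.findContours(mask,0,1)[0],key=cv2.contourArea);h=cv2.convexHull(c)
e=cv2.fitEllipse(h);p=((e[0][0]+.5)/F-.5+394,(e[0][1]+.5)/F-.5+145);print("flange ell",p,np.array(e[1])/F,onz("top",p,.008))
dark=(G<70).astype(np.uint8)*255
for cc in cv2.findContours(dark,0,1)[0]:
    if cv2.contourArea(cc)>60:
        mo=cv2.moments(cc);u=((mo['m10']/mo['m00']+.5)/F-.5+394,(mo['m01']/mo['m00']+.5)/F-.5+145)
        print("dark",np.round(u,2),cv2.contourArea(cc)/F/F,onz("top",u,.008).round(4))
E
```

```text
top (418.8, 175.7) 0.008 [ 0.5273 -0.2314  0.008 ]
top (419.08, 175.08) 0.008 [ 0.5288 -0.2322  0.008 ]
top (421.4, 174.5) 0.036 [ 0.5281 -0.2309  0.036 ]
top (421.08, 175.08) 0.036 [ 0.5267 -0.2301  0.036 ]
side (384.4, 235.5) 0.008 [ 0.5249 -0.2347  0.008 ]
side (385.1, 226.9) 0.036 [ 0.5308 -0.2308  0.036 ]
bg 170.0
flange ell (408.9434003829956, 184.17903900146484) [ 5.11945438 11.79222298] [ 0.50682743 -0.20632575  0.008     ]
dark [413.5  188.94] 1.109375 [ 0.4948 -0.2173  0.008 ]
dark [432.85 181.21] 1.765625 [ 0.5128 -0.2658  0.008 ]
dark [405.81 169.83] 1.171875 [ 0.5427 -0.1996  0.008 ]
dark [419.87 175.24] 220.421875 [ 0.5284 -0.2341  0.008 ]
dark [424.86 161.81] 1.3671875 [ 0.5615 -0.2476  0.008 ]
dark [411.11 155.97] 66.8125 [ 0.5769 -0.2139  0.008 ]
```

The four flange screws give a port centre of (0.528, −0.232). I lift and carry the cell there.

```bash
(python3 -m handwheel '[[[0,0,-0.3,0,0,0,255],[0,0,-0.7,0,0,0,255],[0,0,-0.9,0,0,0,255]]]' && python3 -m handwheel '[[[0,0.4,0,0,0,0,255],[0.0125,0.842,0,0,0,0,255]]]' &&
python3 -m handwheel '[[[0,0.42,0,0,0,0,255],[0.0125,0.842,0,0,0,0,255]]]' &&
python3 -m handwheel '[[[0,0.42,0,0,0,0,255],[0.0125,0.842,0,0,0,0,255]]]' &&
python3 -m handwheel '[[[0,0.42,0,0,0,0,255],[0.0125,0.842,0,0,0,0,255]]]' &&
python3 -m handwheel '[[[0,0.42,0,0,0,0,255],[0.0125,0.842,0,0,0,0,255],[0.0125,0.842,0,0,0,0,255],[0.0125,0.842,0,0,0,0,255]]]') |egrep 'pos|for|^t'; python3 - <<'E'
from h import *
s=arm.get_state();print(s["eef_pos"],s["q"],s["force"])
im=cams.grab_frame("side")
for c,st in blobs(im,(50,100,40),(85,255,255),15)[0]: print(c,st)
E
```

```text
t: 17.52
eef_pos: [0.5232, 0.1046, 0.0608]
force: [0.1, 0.6, -2.4]
gripper_force: 40.0
t: 17.77
eef_pos: [0.5235, 0.0367, 0.0595]
force: [-0.3, -0.6, -2.4]
gripper_force: 40.0
t: 18.02
eef_pos: [0.5243, -0.0314, 0.0592]
force: [-0.3, -0.2, -2.1]
gripper_force: 40.0
t: 18.27
eef_pos: [0.5253, -0.0987, 0.0592]
force: [1.0, -0.1, -1.6]
gripper_force: 40.0
t: 18.52
eef_pos: [0.5263, -0.166, 0.0591]
force: [1.1, -0.2, -2.1]
gripper_force: 40.0
t: 19.02
eef_pos: [0.5274, -0.2322, 0.059]
force: [0.7, 1.1, -1.5]
gripper_force: 40.0
[ 0.52738004 -0.23221052  0.05902628] [-7.56199758e-02  3.13416317e-01 -3.73745555e-01 -2.95527407e-04
 -8.84623546e-01  1.64600314e+00] [ 0.69779802  1.07491216 -1.45478139]
[386.77 212.23] [384 209   6   8  39]
```

```bash
(python3 -m handwheel '[[[0.01,0,0.2,0,0,0,255],[0.01,0,0.38,0,0,0,255],[0.01,0,0.38,0,0,0,255]]]' ; python3 -m handwheel '[[[0,0,0.03,0,0,0,255],[0,0,0.06,0,0,0,255],[0,0,0.06,0,0,0,255]]]';python3 -m handwheel '[[[0,0,0.02,0,0,0,255],[0,0,0.04,0,0,0,255],[0,0,0.04,0,0,0,255]]]') |egrep 'pos|for|^t'
```

```text
t: 19.45
eef_pos: [0.5273, -0.2317, 0.027]
force: [0.0, -0.2, -2.9]
gripper_force: 40.0
t: 19.82
eef_pos: [0.5288, -0.2323, 0.0243]
force: [-0.9, 0.9, -1.6]
gripper_force: 40.0
t: 20.2
eef_pos: [0.5287, -0.2323, 0.0209]
force: [-0.1, 0.7, -2.0]
gripper_force: 40.0
```

```bash
(python3 -m handwheel '[[[0,0,0.02,0,0,0,255],[0,0,0.04,0,0,0,255],[0,0,0.04,0,0,0,255]]]' ; python3 -m handwheel '[[[0,0,0.015,0,0,0,255],[0,0,0.03,0,0,0,255],[0,0,0.03,0,0,0,255]]]') |egrep 'pos|for|^t'
```

```text
t: 20.58
eef_pos: [0.5287, -0.2323, 0.0177]
force: [-0.1, 0.3, -1.4]
gripper_force: 40.0
t: 20.95
eef_pos: [0.5288, -0.2323, 0.0155]
force: [-0.5, -0.7, -1.1]
gripper_force: 40.0
```

```bash
(python3 -m handwheel '[[[0,0,0.01,0,0,0,255],[0,0,0.02,0,0,0,255],[0,0,0.02,0,0,0,255]]]' ) |egrep 'pos|for|^t'
```

```text
t: 21.32
eef_pos: [0.5293, -0.2324, 0.0146]
force: [-0.3, 0.0, 4.9]
gripper_force: 40.0
```

The cell is resting on the pin at about 6 N. I now turn it, going towards the negative end first because that side is short.

```bash
(for i in 1; do python3 -m handwheel '[[[0,0,0,0,0,0.08,255],[0,0,0,0,0,0.16,255]]]'; python3 -m handwheel '[[[0,0,0,0,0,0.08,255],[0,0,0,0,0,0.16,255]]]'; python3 -m handwheel '[[[0,0,0,0,0,0.08,255],[0,0,0,0,0,0.16,255]]]';done ) |egrep 'pos|rot|force:|^t'
```

```text
t: 21.58
eef_pos: [0.5286, -0.2326, 0.0141]
ee_rot: [3.141, 0.0, -0.081]
force: [-1.1, -0.7, -1.0]
gripper_force: 40.0
t: 21.82
eef_pos: [0.5283, -0.2323, 0.0136]
ee_rot: [-3.142, 0.001, -0.161]
force: [-0.3, -1.7, -1.5]
gripper_force: 40.0
t: 22.08
eef_pos: [0.5283, -0.2323, 0.0135]
ee_rot: [3.142, 0.001, -0.241]
force: [-0.4, -0.6, -0.8]
gripper_force: 40.0
```

```bash
(python3 -m handwheel '[[[0,0,0.01,0,0,-0.1,255],[0,0,0.02,0,0,-0.15,255]]]';python3 -m handwheel '[[[0,0,0.02,0,0,0,255],[0,0,0.04,0,0,0,255]]]' ) |egrep 'pos|rot|force:|^t'
```

```text
t: 22.32
eef_pos: [0.5284, -0.2322, 0.0119]
ee_rot: [-3.141, 0.001, -0.164]
force: [-0.5, 0.4, -1.8]
gripper_force: 40.0
t: 22.58
eef_pos: [0.5285, -0.2323, 0.0088]
ee_rot: [-3.142, 0.001, -0.166]
force: [-2.4, 0.2, -0.3]
gripper_force: 40.0
```

The keyways are over the pin. I lower to the seal in steps.

```bash
(python3 -m handwheel '[[[0,0,0.03,0,0,0,255],[0,0,0.06,0,0,0,255],[0,0,0.06,0,0,0,255]]]';python3 -m handwheel '[[[0,0,0.02,0,0,0,255],[0,0,0.03,0,0,0,255],[0,0,0.03,0,0,0,255]]]';python3 -m handwheel '[[[0,0,0.01,0,0,0,255],[0,0,0.02,0,0,0,255],[0,0,0.02,0,0,0,255]]]' ) |egrep 'pos|rot|force:|^t'; python3 -c "
from h import *;print(arm.get_state()['moment'])"
```

```text
t: 22.95
eef_pos: [0.5283, -0.2322, 0.0039]
ee_rot: [-3.142, 0.001, -0.165]
force: [-1.9, 0.3, -2.5]
gripper_force: 40.0
t: 23.32
eef_pos: [0.5286, -0.2323, 0.0021]
ee_rot: [3.142, 0.0, -0.165]
force: [-4.6, 0.9, 4.8]
gripper_force: 40.0
t: 23.7
eef_pos: [0.5286, -0.2323, 0.0006]
ee_rot: [3.142, 0.0, -0.165]
force: [-4.9, 1.0, 6.7]
gripper_force: 40.0
[0.60895697 1.8375094  0.00445554]
```

```bash
(python3 -m handwheel '[[[-0.01,0,0.01,0,0,0,255],[-0.01,0,0.02,0,0,0,255],[-0.01,0,0.02,0,0,0,255]]]';python3 -m handwheel '[[[0,0,0.01,0,0,0,255],[0,0,0.015,0,0,0,255],[0,0,0.015,0,0,0,255]]]' ) |egrep 'pos|rot|force:|^t'
```

```text
t: 24.08
eef_pos: [0.5285, -0.2323, -0.0007]
ee_rot: [3.141, -0.001, -0.165]
force: [-4.1, 0.9, 6.8]
gripper_force: 40.0
t: 24.45
eef_pos: [0.5285, -0.2323, -0.001]
ee_rot: [3.141, -0.001, -0.164]
force: [-6.6, 2.8, 15.3]
gripper_force: 40.0
```

```bash
(python3 -m handwheel '[[[0,0,0.006,0,0,0,255],[0,0,0.01,0,0,0,255],[0,0,0.01,0,0,0,255]]]' ) |egrep 'pos|rot|force:|^t'; python3 - <<'E'
from h import *
im=cams.grab_frame("side")
for c,st in blobs(im,(50,100,40),(85,255,255),15)[0]: print(c,st)
print(arm.get_state()["force"],arm.get_state()["moment"],proj("side",[.528-.022,-.232,.0605]))
E
```

```text
t: 24.82
eef_pos: [0.5285, -0.2323, -0.0011]
ee_rot: [3.141, -0.002, -0.164]
force: [-9.2, 4.3, 22.1]
gripper_force: 40.0
[382.72 226.83] [380 223   7   8  36]
[-8.52972015  5.44130042 21.77970407] [ 1.78429782  3.31730749 -0.05009201] [383.1962937  226.69003253]
```

Hard stop reached near the expected height. A small wiggle and easing of the side load will confirm it is the shoulder and not a jam.

```bash
(python3 -m handwheel '[[[-0.008,-0.004,0,0,0,0.06,255],[-0.008,-0.004,0,0,0,0.06,255]]]';python3 -m handwheel '[[[0,0,0,0,0,-0.06,255],[0,0,0,0,0,-0.12,255],[0,0,0,0,0,-0.12,255]]]';python3 -m handwheel '[[[0,0,0,0,0,0.06,255],[0,0,0,0,0,0.06,255]]]' ) |egrep 'pos|rot|force:|^t'; python3 -c "
from h import *;print(arm.get_state()['moment'])"
```

```text
t: 25.12
eef_pos: [0.5286, -0.2324, -0.0011]
ee_rot: [3.141, -0.003, -0.194]
force: [-6.7, 1.3, 18.8]
gripper_force: 40.0
t: 25.5
eef_pos: [0.5287, -0.2322, -0.0011]
ee_rot: [3.141, -0.003, -0.134]
force: [-6.7, 3.0, 18.1]
gripper_force: 40.0
t: 25.75
eef_pos: [0.5287, -0.2325, -0.0011]
ee_rot: [3.141, -0.003, -0.164]
force: [-6.8, 0.3, 19.7]
gripper_force: 40.0
[0.27156071 2.53483513 0.11088613]
```

```bash
python3 -c "
from station import arm
print(arm.job_done())"
```

```text
the job is handed in; nothing more can be done
None
```

The job is handed in: the red-tagged cell stands upright and released in the reject tray, and the green-tagged cell is over the port's pin, pressed against a hard stop at the expected home height, still gripped and held with about 20 N (26 s of the 61 s used).

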